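Even up a gang of routed pieces and lock it in the cam jig

ROBOT

A 7-joint arm with a two-finger parallel gripper is mounted at the origin on a cart in front of the work surface, level with it; the furniture and walls round the work are solid. World frame = base frame: x ahead of the robot, y to its left, z up, the work surface at z = 0. Lengths are in m, angles in rad, forces in N, time in s.
With the tool pointing down it reaches from about 0.4 to 0.875 m from the base axis. Payload 19.3 kg.
Tool frame: the origin (TCP) lies on the mounting face of the last link; the fingertips stand 173 mm ahead of it and the grasp point (between the pads) lies 155 mm ahead of it (bot.grip_point_offset is the distance from the TCP to the grasp point, in m); z points along the fingers, y is the line along which they close (so a half turn about z gives the same grasp; the last joint's range is limited). The gripper opens to 85 mm and grips with 20 to 120 N. Pads are 22 mm wide; open, the fingers measure 114 mm over their backs; the gripper's body (76 mm by 85 mm) begins 54 mm behind the grasp point. The pads swing forward as they close: fully open they stand 13 mm farther back than shut.
Start: joints at [-1.196, 0.521, -0.036, 1.599, 0.021, 1.021, -0.113], TCP at [0.269, 0.564, 0.405] pointing down, gripper open.
Joint ranges: [-2.91, 2.91], [-0.3, 2.13], [-1.5, 1.42], [0.17, 2.43], [-1.26, 4.41], [0.16, 1.93], [-2.52, 2.52]. Speed limits (rad/s): [1.89, 1.89, 2.39, 2.39, 3.01, 3.01, 3.01].

INTERFACE

Orientations are given as [roll, pitch, yaw] about the fixed x, y, z axes, in that order (R = Rz(yaw) Ry(pitch) Rx(roll)).
In Python, from workcell import bot gives the robot as it stands.
- The arm moves only by the tool arm_command, never from a script. Its argument "deltas" is a list of rows, each a list of 3 entries, a list of its own where there are three numbers: the shift along the tool's x, y, z in cm, then the turn, a rotation vector about the tool's x, y, z in rad, then the finger opening in cm, from 0 to 8.54. In form: [[[tx, ty, tz], [rx, ry, rz], claw], ...]. A call has 1 to 20 rows; each row shifts and turns the commanded pose from where the row before left it, along the tool's axes as they then stand; what a row does not reach is not made up. A row lasts 1/10 s, in which the tool goes at most 50 mm and 8.59 degrees, less where a joint would pass 70% of its speed; a pose out of reach is approached as far as the arm can. A call with a gripper value outside its range is refused whole. The fingers move at their own pace and stop on an object; "newtons" is the grip in N (left out, the last holds). Time passes only in rows, so rows that do not move let the fingers close. It gives the time, the measured TCP pose, the force, the opening and the grip force at its end, in the units of the state.
- bot.observe(): the state, without advancing time (a new reading comes with each control period).
- bot.grab_frame(name): name is "scene" or "top" or "wrist"; returns a dict with "frame" (400x640x3 uint8, red, green, blue), "K" (3x3 intrinsics, pixels), "rvec" (rotation vector, rad) and "tvec" (3), from world to camera coordinates, as OpenCV has them; the wrist camera has in their place "T_tool_cam" (4x4, takes a point from camera to tool coordinates, whose origin is the TCP and whose axes are the flange's). Camera axes: x right, y down, z forward; pixel columns grow to the right and rows downward; lengths in m; the calibration is good to about 2 mm. A picture is of the moment at which its call begins: read the wrist's pose just before it. There is no depth.
- bot.job_done(): hands the job in; it is judged then, once.
Trained networks look in a picture, given as the dict that the camera call returned (one of the last four; its "shot" number tells which), for a name from the list of things; names that differ only in an ending like _2 or _b are one class to them, and where a whole thing is asked for, a point or a joint stands for the part that bears it (a point fixed in the world has none). Each returns a list of dicts, best first, with "p" (0 to 1); they miss things now and then, are a little off and sometimes report something else, mostly with a low value. They report only what shows in the picture. A call takes as long as a camera call.
- bot.find_in(name, picture): "rect" ([left, top, width, height] in pixels, round what is visible of it).
- bot.mark_of(name, picture): "at" ([column, row] in pixels: a listed point, or the origin of a listed thing).
The state is a dict: "clock": time; "qpos": joint angles; "qd": joint speeds; "joint_efforts": joint torques, N m; "position": TCP position; "tool_rot": TCP orientation; "force": force on the tool from outside, world axes, zero at the start; "moment": the same for the moment, N m; "grip_width": finger opening in m; "finger_force": force on a finger pad.
Only numpy, scipy, OpenCV 4.12 (cv2) and the standard library are available. Lean on these libraries where they do the work, as an engineer would, in place of code of your own. Each camera call takes 0.05 s, during which the arm holds its last target. There are 200 camera calls.

TASK

Four routed wooden pieces lie side by side in the cam jig with their ends uneven. Pick up the aluminium straightedge and with it, not with the fingers, gently push all four together until every end is hard up against the end rail of the jig's corner stop; do not shove so hard that the stop could shift, but keep the pieces lightly pressed home for about a second, then leave the straightedge standing clear of them. Finally swing the cam lever round clockwise until the gang is squeezed firmly together against the side rail, without forcing it, and leave the other things on the bench alone.

Things in the scene. Friction and masses are not known exactly. Their poses are not given: they have to be found in the camera images.
- jig: Gang jig: plywood board 270 (x) x 280 (y) x 12 mm, fixed flat on the bench; origin at the centre of its underside, z up, x away from the robot (turned a few degrees at most). On it an aluminium corner stop of two rails, 22 mm thick, 25 mm high: the end rail along the far side (face to the jig's -x), the side rail along the left (face to -y, reaching 98 mm back from the end rail).
- stop_scale (a point): Mark on the jig, 12 mm above the bench, at the middle setting of the corner stop's inside corner (jig x +97, y +109 mm). Its true setting is not measured: it is clamped up to 10 mm from the mark in x, 2 mm in y. The end rail must be found by feel. Sliding all four pieces takes 2 to 5 N, so a push that builds up to about 10 N means that they are home; more than 25 N on the rail could shift it.
- piece_0_mid (a point): Centre of routed piece 0, next to the side rail: plain wooden block 45 wide, 120 long (its y axis, along the jig's x), 21 mm thick, pocket in its top, about 0.09 kg. Lies loose on the jig's board, 1 to 2 mm from its neighbours, far end 12 to 55 mm short of the end rail.
- piece_1_mid (a point): Centre of routed piece 1, second from the side rail: plain wooden block 45 wide, 120 long (its y axis, along the jig's x), 21 mm thick, pocket in its top, about 0.09 kg. Lies loose on the jig's board, 1 to 2 mm from its neighbours, far end 12 to 55 mm short of the end rail.
- piece_2_mid (a point): Centre of routed piece 2, third from the side rail: plain wooden block 45 wide, 120 long (its y axis, along the jig's x), 21 mm thick, pocket in its top, about 0.09 kg. Lies loose on the jig's board, 1 to 2 mm from its neighbours, far end 12 to 55 mm short of the end rail.
- piece_3_mid (a point): Centre of routed piece 3, the last, next to the cam: plain wooden block 45 wide, 120 long (its y axis, along the jig's x), 21 mm thick, pocket in its top, about 0.09 kg. Lies loose on the jig's board, 1 to 2 mm from its neighbours, far end 12 to 55 mm short of the end rail.
- straightedge_mid (a point): Centre of the straightedge: aluminium box-section bar, 210 long (its y axis), 20 thick (x), 60 mm high (z), about 0.16 kg, black end caps, standing on its long narrow edge on the bench left of the jig. Grip it across the 20 mm near the top, so that the fingers stay above the 21 mm high pieces; it stands by itself when released.
- cam (a joint): Cam lever angle: 0 = open, grows clockwise seen from above, stop at 2.4 rad. It turns a wooden disc (48 mm across, 10 mm eccentric) right of the pieces, takes up 9 to 13 mm of slack, bites from about 1.1 to 1.7 rad (not known exactly), then squeezes the pieces to the side rail. About 1 N at the knob moves it free, 3 to 6 N there is a firm squeeze, over 10 N too much; it stays where left.
- cam_knob (a point): Middle of the upright black knob at the end of the cam lever, 19 mm thick and 45 mm high (its top 90 mm, its foot 45 mm above the bench); it travels on a circle of 75 mm radius about cam_pivot. The lever is a 9 mm rod whose top is 43 mm above the bench.
- cam_pivot (a point): Point on the cam's upright turning axis, at the height of the knob's middle (68 mm above the bench).
- calliper: Bystander on the bench: small calliper, 84x200x12 mm; origin under its centre. To be left alone.
- carpenter_pencil: Bystander on the bench: carpenter's pencil, 12x152x8 mm; origin under its centre. To be left alone.
- glasses_case: Bystander on the bench: white case, 62x106x40 mm; origin under its centre. To be left alone.
- spare_collet: Bystander on the bench: small steel collet, 22x25x26 mm, standing on the near right corner of the jig's board; origin under its centre. To be left alone.

How it is judged:
By the outcome, as a careful person would: the job done as asked, in the order asked, and still so for the second after the job is handed in, with the robot touching nothing.
It also fails if it takes over 67 s, if anything falls off the work surface, if the arm or the gripper's body presses on something with over 40 N, if the wrist force passes 120 N, or if a joint passes its speed limit or range.

## Working session

There is one attempt and no reset: what is moved stays moved. The work goes in short steps, Python scripts to look and compute and a tool call to move; the robot and the scene stay as the last step left them, time stands still between calls to the robot, and variables do not carry over. Pictures are saved under pics/ and viewed, at most 14 in all, crops included, and the job is handed in when it is done.

Besides the shell and the picture viewer there is one more tool, called as name(argument=value, ...) on one line, values as JSON. arm_command: Moves the arm, as the interface text tells. Its arguments: {"type":"object","properties":{"deltas":{"type":"array","items":{"type":"array"}},"newtons":{"type":"number"}},"required":["deltas"]}

```bash
mkdir -p pics; cat > h.py <<'E'
import numpy as np, cv2
from workcell import bot
def ray(pic,uv,z):
    R=cv2.Rodrigues(np.array(pic["rvec"],float))[0];t=np.array(pic["tvec"],float).ravel()
    d=R.T@np.linalg.inv(np.array(pic["K"]))@np.array([uv[0],uv[1],1.]);c=-R.T@t
    return c+d*(z-c[2])/d[2]
def st():
    o=bot.observe();print({k:np.round(o[k],3).tolist() for k in("clock","position","tool_rot","force","grip_width","qpos")});return o
E
python3 - <<'E'
from h import *
st()
Z=dict(jig=0,stop_scale=.012,piece_0_mid=.0225,piece_1_mid=.0225,piece_2_mid=.0225,piece_3_mid=.0225,straightedge_mid=.03,cam_knob=.068,cam_pivot=.068,calliper=0,carpenter_pencil=0,glasses_case=0,spare_collet=.012)
for n in("top","scene"):
    p=bot.grab_frame(n);cv2.imwrite(f"pics/{n}0.png",p["frame"][:,:,::-1])
    for k,z in Z.items():
        print(n,k,[(np.round(m["at"]).tolist(),round(m["p"],2),np.round(ray(p,m["at"],z)[:2],4).tolist()) for m in bot.mark_of(k,p)[:(4 if 'piece' in k else 2)]])
E
```

```text
{'clock': 0.0, 'position': [0.269, 0.564, 0.404], 'tool_rot': [-3.141, 0.0, 2.697], 'force': [0.38, 0.183, 0.912], 'grip_width': 0.085, 'qpos': [-1.196, 0.522, -0.036, 1.6, 0.021, 1.021, -0.113]}
top jig [([324.0, 227.0], 0.59, [0.5516, -0.0865])]
top stop_scale [([285.0, 193.0], 0.77, [0.6484, 0.0233])]
top piece_0_mid [([289.0, 219.0], 0.59, [0.5728, 0.0106]), ([342.0, 221.0], 0.41, [0.5668, -0.1361])]
top piece_1_mid [([313.0, 230.0], 0.66, [0.5423, -0.0563])]
top piece_2_mid [([326.0, 222.0], 0.89, [0.5626, -0.092])]
top piece_3_mid [([344.0, 223.0], 0.88, [0.5615, -0.1407])]
top straightedge_mid [([218.0, 274.0], 0.63, [0.425, 0.2025]), ([380.0, 198.0], 0.47, [0.6279, -0.2435])]
top cam_knob [([382.0, 194.0], 0.68, [0.6328, -0.2423])]
top cam_pivot [([361.0, 212.0], 0.86, [0.5856, -0.1841])]
top calliper [([318.0, 141.0], 0.57, [0.8033, -0.0711])]
top carpenter_pencil [([428.0, 258.0], 0.63, [0.4614, -0.374]), ([288.0, 221.0], 0.45, [0.5696, 0.017])]
top glasses_case [([426.0, 182.0], 0.55, [0.6777, -0.3804])]
top spare_collet [([367.0, 266.0], 0.63, [0.4434, -0.202])]
scene jig
[... 300 characters left out ...]
 -0.032]), ([399.0, 304.0], 0.69, [0.4519, -0.3785]), ([330.0, 234.0], 0.4, [0.5601, -0.1439])]
scene piece_2_mid [([310.0, 227.0], 0.9, [0.5585, -0.0861]), ([310.0, 233.0], 0.67, [0.5396, -0.0938])]
scene piece_3_mid []
scene straightedge_mid [([192.0, 218.0], 0.73, [0.4362, 0.2193])]
scene cam_knob [([375.0, 217.0], 0.75, [0.6328, -0.2421])]
scene cam_pivot [([341.0, 221.0], 0.71, [0.5816, -0.1668])]
scene calliper [([343.0, 172.0], 0.59, [0.7994, -0.0734])]
scene carpenter_pencil [([372.0, 221.0], 0.72, [0.6669, -0.2258]), ([397.0, 305.0], 0.53, [0.4589, -0.3755])]
scene glasses_case [([427.0, 231.0], 0.67, [0.7003, -0.3742])]
scene spare_collet [([329.0, 276.0], 0.65, [0.4501, -0.1943])]
```

View pics/top0.png

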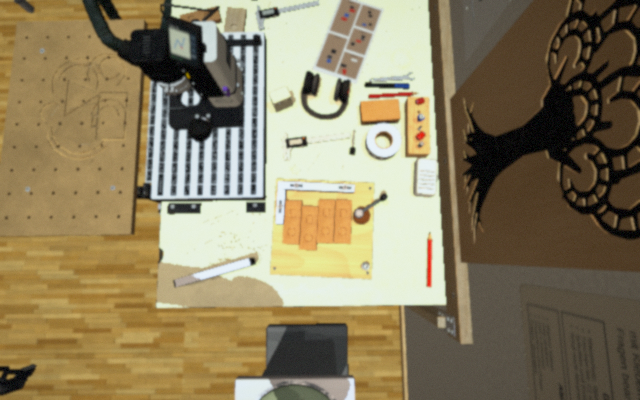

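View pics/scene0.png

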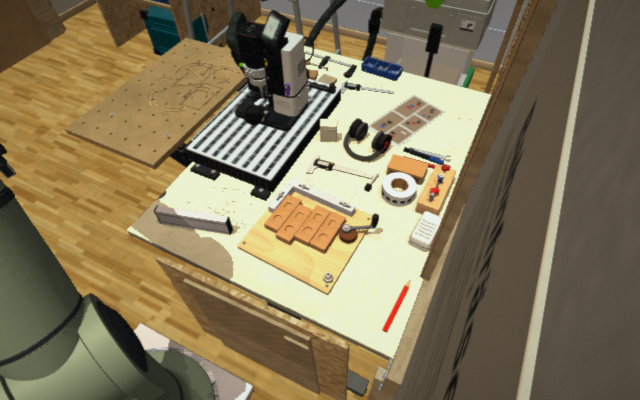

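The top picture shows the jig at about (271..374, 180..278), and the straightedge from (175,283) to (257,260), turned roughly 16°. The cam lever points far right, with its knob at (382,196). The detections fit the sizes given, so I'm moving above the straightedge.

arm_command(deltas=[[[0,0,0],[0,0,0.142],6],[[0,0,0],[0,0,0.142],6],[[0,0,0],[0,0,0.142],6],[[0,0,0],[0,0,0.142],6],[[0,0,0],[0,0,0.142],6],[[0,0,0],[0,0,0.142],6],[[-3,0.45,0],[0,0,0],6],[[-3,0.45,0],[0,0,0],6],[[-3,0.45,0],[0,0,0],6],[[-3,0.45,0],[0,0,0],6],[[-3,0.45,0],[0,0,0],6],[[-3,0.45,0],[0,0,0],6],[[-3,0.45,0.5],[0,0,0],6],[[-3,0.45,0.5],[0,0,0],6],[[-3,0.45,0.5],[0,0,0],6],[[-3,0.45,0.5],[0,0,0],6],[[-3,0.45,0.5],[0,0,0],6],[[-3,0.45,0.5],[0,0,0],6],[[-3,0.45,0],[0,0,0],6],[[0,0,0],[0,0,0],6]])

```text
clock: 3.4
position: [0.432, 0.2013, 0.3748]
tool_rot: [3.141, 0.001, 1.84]
force: [-0.3, 0.4, 0.3]
grip_width: 0.0601
finger_force: 0.0
```

```bash
cat >> h.py <<'E'
from scipy.spatial.transform import Rotation as Ro
def Tt(o):
    T=np.eye(4);T[:3,:3]=Ro.from_euler("xyz",o["tool_rot"]).as_matrix();T[:3,3]=o["position"];return T
def wray(p,o,uv,z):
    T=Tt(o)@np.array(p["T_tool_cam"]);d=T[:3,:3]@np.linalg.inv(np.array(p["K"]))@np.array([uv[0],uv[1],1.]);c=T[:3,3]
    return c+d*(z-c[2])/d[2]
E
python3 - <<'E'
from h import *
o=st();p=bot.grab_frame("wrist");cv2.imwrite("pics/w1.png",p["frame"][:,:,::-1])
print(np.round(p["T_tool_cam"],3).tolist(),np.round(p["K"]).tolist())
for m in bot.mark_of("straightedge_mid",p):print(m,wray(p,o,m["at"],.03))
E
```

```text
{'clock': 3.4, 'position': [0.432, 0.201, 0.375], 'tool_rot': [3.141, 0.001, 1.84], 'force': [-0.342, 0.449, 0.325], 'grip_width': 0.06, 'qpos': [-0.767, 0.337, 0.259, 2.022, -0.117, 0.797, -0.171]}
[[0.0, -0.961, -0.275, 0.07], [1.0, -0.0, 0.001, -0.001], [-0.001, -0.275, 0.961, 0.031], [0.0, 0.0, 0.0, 1.0]] [[289.0, 0.0, 322.0], [0.0, 289.0, 198.0], [0.0, 0.0, 1.0]]
{'at': [324.0, 171.9], 'p': 0.98} [0.43080675 0.21036242 0.03      ]
```

View pics/w1.png

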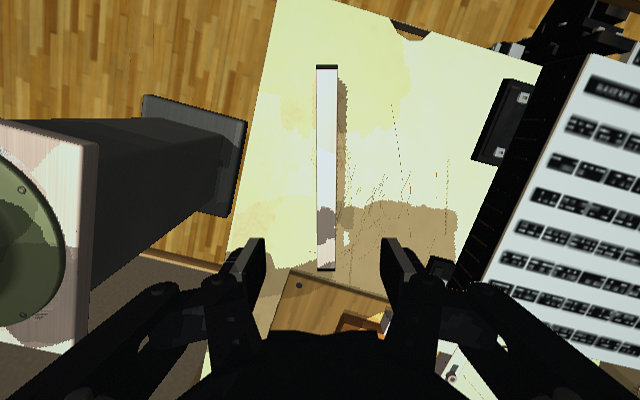

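The wrist view shows the straightedge's top face from (327,67) to (326,270), which lines up with the tool to within about half a degree.

```bash
python3 - <<'E'
from h import *
o=bot.observe();p=bot.grab_frame("wrist")
a=wray(p,o,(326.5,66),.06);b=wray(p,o,(326.5,271),.06)
print(a,b,np.linalg.norm(a-b));c=(a+b)/2
print("tool delta cm",100*Tt(o)[:3,:3].T@(np.array([c[0],c[1],.05+.155])-o["position"]), "yaw of bar",np.degrees(np.arctan2(*(a-b)[1::-1])))
E
```

```text
[0.4037357 0.3133084 0.06     ] [0.46041528 0.11364118 0.06      ] 0.20755618769054346
tool delta cm [ 0.84402247  0.35310722 16.98109488] yaw of bar 105.84766828138604
```

arm_command(deltas=[[[0.42,0.17,2],[0,0,-0.007],6],[[0.42,0.18,2],[0,0,0],6],[[0,0,2.5],[0,0,0],6],[[0,0,2.5],[0,0,0],6],[[0,0,2.5],[0,0,0],6],[[0,0,2.5],[0,0,0],6],[[0,0,2],[0,0,0],6],[[0,0,1],[0,0,0],6],[[0,0,0],[0,0,0],1],[[0,0,0],[0,0,0],1],[[0,0,0],[0,0,0],1],[[0,0,0],[0,0,0],1],[[0,0,0],[0,0,0],1],[[0,0,0],[0,0,0],1],[[0,0,0],[0,0,0],1],[[0,0,0],[0,0,0],1]], newtons=60)

```text
clock: 5.15
position: [0.4322, 0.2139, 0.2057]
tool_rot: [3.14, -0.001, 1.852]
force: [-0.1, -0.4, 9.4]
grip_width: 0.0189
finger_force: 59.9
```

arm_command(deltas=[[[0,0,-1],[0,0,0],1],[[0,0,-2],[0,0,0],1],[[0,0,-3],[0,0,0],1],[[0,0,-3],[0,0,0],1],[[0,0,-3],[0,0,0.14],1],[[0,0,-2],[0,0,0.14],1],[[-3,0.2,0],[0,0,0],1],[[-3,0.2,0],[0,0,0],1],[[-3,0.2,0],[0,0,0],1],[[-3,0.2,0],[0,0,0],1],[[-3,0.2,0],[0,0,0],1],[[-3,0.2,0],[0,0,0],1],[[-3,0.2,0],[0,0,0],1],[[-3,0.2,0],[0,0,0],1],[[-3,0.2,0],[0,0,0],1],[[-1,0,0],[0,0,0],1],[[0,0,0],[0,0,0],1]])

```text
clock: 6.85
position: [0.4498, -0.0676, 0.3454]
tool_rot: [3.141, -0.0, 1.569]
force: [1.2, 0.6, -1.0]
grip_width: 0.0189
finger_force: 58.8
```

```bash
python3 - <<'E'
from h import *
o=st();p=bot.grab_frame("wrist");cv2.imwrite("pics/w2.png",p["frame"][:,:,::-1])
for k,z in dict(stop_scale=.012,piece_0_mid=.0225,piece_1_mid=.0225,piece_2_mid=.0225,piece_3_mid=.0225,cam_knob=.068,cam_pivot=.068).items():
    print(k,[(np.round(m["at"]).tolist(),round(m["p"],2),np.round(wray(p,o,m["at"],z)[:2],4).tolist()) for m in bot.mark_of(k,p)[:2]])
t=bot.grab_frame("top");cv2.imwrite("pics/t2.png",cv2.resize(t["frame"][160:300,150:400,::-1],(750,420),interpolation=cv2.INTER_CUBIC))
E
```

```text
{'clock': 6.85, 'position': [0.45, -0.068, 0.345], 'tool_rot': [3.141, -0.0, 1.569], 'force': [1.174, 0.566, -1.034], 'grip_width': 0.019, 'qpos': [-0.284, 0.364, 0.381, 2.107, -0.206, 0.704, 0.231]}
stop_scale [([529.0, 92.0], 0.95, [0.6532, 0.0231])]
piece_0_mid [([440.0, 110.0], 0.71, [0.5636, 0.0066])]
piece_1_mid [([417.0, 160.0], 0.68, [0.5452, -0.0422])]
piece_2_mid [([433.0, 204.0], 0.76, [0.5668, -0.089]), ([428.0, 244.0], 0.19, [0.5651, -0.1346])]
piece_3_mid [([429.0, 243.0], 0.84, [0.5663, -0.1332])]
cam_knob []
cam_pivot [([463.0, 305.0], 0.79, [0.5887, -0.1792])]
```

View pics/w2.png

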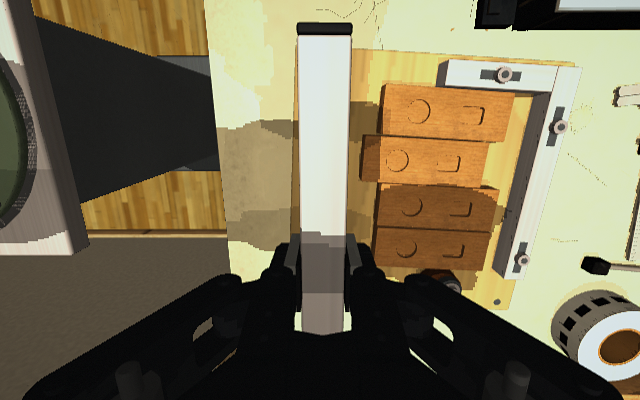

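The wrist view shows the four pieces at (380..515, 85..268). The end rail's outer top edge runs from (581,67) to (522,278), and the corner is near (540,92). The straightedge hangs straight in the grip. Next I'll compute the rail and piece yaw.

```bash
python3 - <<'E'
from h import *
o=bot.observe();p=bot.grab_frame("wrist")
f=p["frame"]
cv2.imwrite("pics/w2z.png",cv2.resize(f[50:290,350:600,::-1],(625,600),interpolation=cv2.INTER_CUBIC))
def seg(n,a,b,z):
    A,B=wray(p,o,a,z),wray(p,o,b,z);d=B-A;print(n,A[:2].round(4),B[:2].round(4),np.linalg.norm(d).round(4),np.degrees(np.arctan2(d[1],d[0])).round(2))
seg("rail outer",(581,67),(522,278),.037)
seg("p0 lower edge",(383,132),(510,142),.033)
seg("p1 lower",(362,180),(487,187),.033)
seg("bar",(298,35),(301,230),o["position"][2]-.145)
E
```

```text
rail outer [0.6774 0.0447] [ 0.6655 -0.1654] 0.2105 -93.23
p0 lower edge [ 0.5069 -0.0118] [ 0.629  -0.0209] 0.1225 -4.28
p1 lower [ 0.4888 -0.0583] [ 0.614  -0.0653] 0.1254 -3.17
bar [0.4407 0.0306] [ 0.4404 -0.0434] 0.074 -90.24
```

View pics/w2z.png

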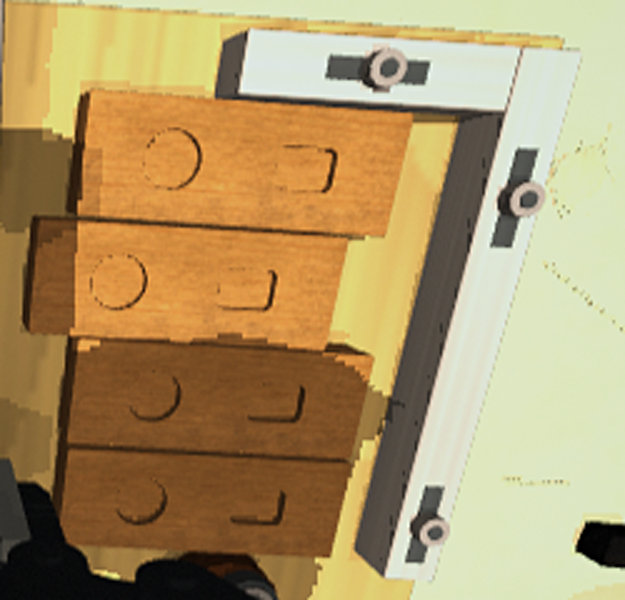

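View pics/t2.png

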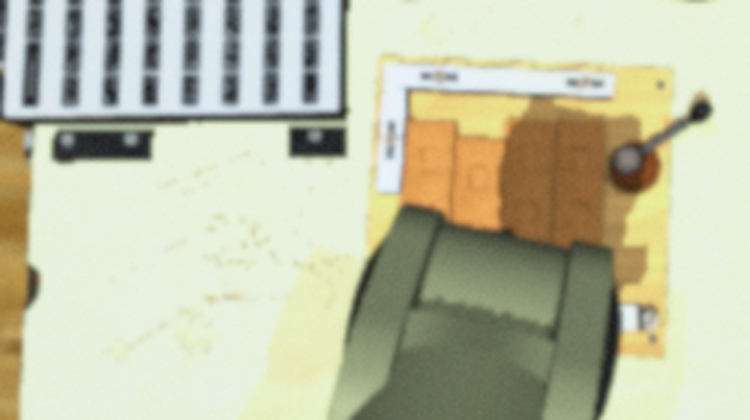

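The zoom shows the rail's inner top edge from (551,95) to (505,281) in full-frame pixels, and the side rail's lower edge from (445,89) to (550,94). The top view agrees: the jig is turned about -3°.

```bash
python3 - <<'E'
from h import *
o=bot.observe();p=bot.grab_frame("wrist")
def seg(n,a,b,z):
    A,B=wray(p,o,a,z),wray(p,o,b,z);d=B-A;print(n,A[:2].round(4),B[:2].round(4),np.linalg.norm(d).round(4),np.degrees(np.arctan2(d[1],d[0])).round(2))
seg("outer",(582,72),(522.8,281),.037)
seg("inner",(551.2,95.2),(505.2,281.2),.037)
seg("side",(445.2,88.8),(550,94),.037)
seg("p0 near foot",(379,136),(381,88),.033)
seg("p3 near",(374,270),(376,230),.033)
seg("p3 lower",(374,270),(482,272.5),.033)
seg("p0 upper",(386,87),(514,94.5),.033)
E
```

```text
outer [0.6793 0.0404] [ 0.6671 -0.1693] 0.2101 -93.33
inner [0.6562 0.021 ] [ 0.648  -0.1696] 0.1907 -92.47
side [0.5598 0.0263] [0.6549 0.022 ] 0.0953 -2.56
p0 near foot [ 0.5033 -0.0157] [0.5028 0.0272] 0.0429 90.73
p3 near [ 0.5058 -0.1585] [ 0.5055 -0.1117] 0.0467 90.33
p3 lower [ 0.5058 -0.1585] [ 0.6237 -0.1614] 0.1179 -1.41
p0 upper [0.5073 0.028 ] [0.625  0.0218] 0.1179 -3.04
```

arm_command(deltas=[[[0.6,0,1],[0,0,0.047],1],[[0.6,0,2],[0,0,0],1],[[0,0,2],[0,0,0],1],[[0,0,2],[0,0,0],1],[[0,0,2],[0,0,0],1],[[0,0,1.5],[0,0,0],1],[[0,0,1],[0,0,0],1],[[0,0,0.6],[0,0,0],1],[[0,0,0.4],[0,0,0],1],[[0,0,0],[0,0,0],1],[[0,0,0],[0,0,0],1]])

```text
clock: 8.5
position: [0.4505, -0.0544, 0.2201]
tool_rot: [3.141, -0.0, 1.525]
force: [0.1, -1.0, -2.3]
grip_width: 0.019
finger_force: 58.8
```

```bash
python3 - <<'E'
from h import *
o=st();print(o["moment"],o["force"])
E
```

```text
{'clock': 8.5, 'position': [0.451, -0.054, 0.22], 'tool_rot': [3.141, -0.0, 1.525], 'force': [0.125, -1.018, -2.311], 'grip_width': 0.019, 'qpos': [-0.193, 0.599, 0.239, 2.182, -0.355, 0.396, 0.289]}
[ 0.01773341 -0.0257884   0.034414  ] [ 0.12541232 -1.01830265 -2.31097075]
```

arm_command(deltas=[[[0,0.3,0],[0,0,0],1],[[0,0.3,0],[0,0,0],1],[[0,0.3,0],[0,0,0],1],[[0,0.3,0],[0,0,0],1],[[0,0.3,0],[0,0,0],1],[[0,0.3,0],[0,0,0],1],[[0,0.3,0],[0,0,0],1],[[0,0.3,0],[0,0,0],1],[[0,0.3,0],[0,0,0],1],[[0,0.3,0],[0,0,0],1],[[0,0.3,0],[0,0,0],1],[[0,0.3,0],[0,0,0],1],[[0,0.3,0],[0,0,0],1],[[0,0.3,0],[0,0,0],1],[[0,0.3,0],[0,0,0],1],[[0,0.3,0],[0,0,0],1],[[0,0.3,0],[0,0,0],1],[[0,0.3,0],[0,0,0],1]])

```text
clock: 10.3
position: [0.5044, -0.0569, 0.2197]
tool_rot: [-3.141, -0.0, 1.525]
force: [-1.9, 0.0, -0.8]
grip_width: 0.0194
finger_force: 58.8
```

arm_command(deltas=[[[0,0.2,0],[0,0,0],1],[[0,0.2,0],[0,0,0],1],[[0,0.2,0],[0,0,0],1],[[0,0.2,0],[0,0,0],1],[[0,0.1,0],[0,0,0],1],[[0,0.1,0],[0,0,0],1]])

```text
clock: 10.9
position: [0.5143, -0.0574, 0.2197]
tool_rot: [-3.141, 0.0, 1.525]
force: [-1.2, -0.1, -1.4]
grip_width: 0.0189
finger_force: 58.7
```

```bash
python3 - <<'E'
from h import *
o=st();print(o["moment"],o["force"])
p=bot.grab_frame("wrist");f=p["frame"]
cv2.imwrite("pics/w3z.png",cv2.resize(f[0:400,280:600,::-1],(480,600),interpolation=cv2.INTER_CUBIC))
E
```

```text
{'clock': 10.9, 'position': [0.514, -0.057, 0.22], 'tool_rot': [-3.141, 0.0, 1.525], 'force': [-1.192, -0.099, -1.405], 'grip_width': 0.019, 'qpos': [-0.196, 0.663, 0.263, 2.022, -0.342, 0.498, 0.27]}
[-0.00649905  0.36556897 -0.02597872] [-1.1918607  -0.09864478 -1.40544175]
```

View pics/w3z.png

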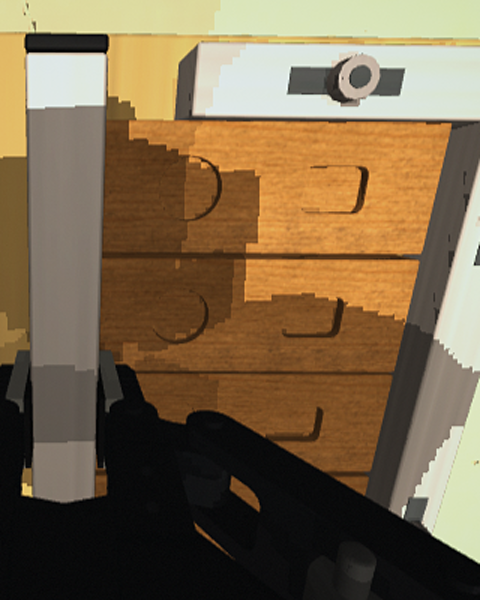

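The crop shows all four pieces level against the bar, with far ends near the rail and piece 0's end at about (450,125). I'll creep on by force.

arm_command(deltas=[[[0,0.1,0],[0,0,0],1],[[0,0.1,0],[0,0,0],1],[[0,0.1,0],[0,0,0],1]])

```text
clock: 11.25
position: [0.5174, -0.0575, 0.2197]
tool_rot: [-3.142, 0.0, 1.525]
force: [-2.0, -0.4, -2.6]
grip_width: 0.0194
finger_force: 58.7
```

arm_command(deltas=[[[0,0.1,0],[0,0,0],1],[[0,0.1,0],[0,0,0],1]])

```text
clock: 11.45
position: [0.5194, -0.0576, 0.2197]
tool_rot: [-3.142, 0.0, 1.525]
force: [-1.3, -0.4, -1.6]
grip_width: 0.0191
finger_force: 58.8
```

arm_command(deltas=[[[0,0.1,0],[0,0,0],1],[[0,0.05,0],[0,0,0],1]])

```text
clock: 11.65
position: [0.5209, -0.0577, 0.2197]
tool_rot: [3.142, 0.0, 1.525]
force: [-1.4, -0.3, 0.2]
grip_width: 0.019
finger_force: 58.8
```

arm_command(deltas=[[[0,0.1,0],[0,0,0],1],[[0,0.05,0],[0,0,0],1]])

```text
clock: 11.85
position: [0.5222, -0.0577, 0.2196]
tool_rot: [-3.141, -0.0, 1.525]
force: [-4.0, 0.6, 1.0]
grip_width: 0.0192
finger_force: 59.1
```

arm_command(deltas=[[[0,0.08,0],[0,0,0],1],[[0,0.05,0],[0,0,0],1]])

```text
clock: 12.05
position: [0.5229, -0.0577, 0.2195]
tool_rot: [-3.139, -0.0, 1.524]
force: [-8.8, 2.1, 3.5]
grip_width: 0.0191
finger_force: 59.7
```

arm_command(deltas=[[[0,0.05,0],[0,0,0],1],[[0,0.05,0],[0,0,0],1]])

```text
clock: 12.25
position: [0.5234, -0.0577, 0.2194]
tool_rot: [-3.138, -0.001, 1.524]
force: [-14.0, 1.5, 6.0]
grip_width: 0.0189
finger_force: 60.2
```

arm_command(deltas=[[[0,-0.02,0],[0,0,0],1],[[0,0,0],[0,0,0],1],[[0,0,0],[0,0,0],1]])

```text
clock: 12.55
position: [0.5233, -0.0577, 0.2194]
tool_rot: [-3.138, -0.001, 1.524]
force: [-10.1, 2.8, 2.7]
grip_width: 0.0194
finger_force: 60.0
```

```bash
python3 - <<'E'
from h import *
o=st();print(o["moment"],o["force"])
p=bot.grab_frame("wrist");f=p["frame"]
cv2.imwrite("pics/w4z.png",cv2.resize(f[60:340,340:600,::-1],(557,600),interpolation=cv2.INTER_CUBIC))
E
```

```text
{'clock': 12.55, 'position': [0.523, -0.058, 0.219], 'tool_rot': [-3.138, -0.001, 1.524], 'force': [-10.077, 2.786, 2.677], 'grip_width': 0.019, 'qpos': [-0.195, 0.674, 0.266, 1.998, -0.34, 0.516, 0.267]}
[ 0.22042071  2.49304023 -0.56617506] [-10.07684768   2.78617117   2.67661003]
```

View pics/w4z.png

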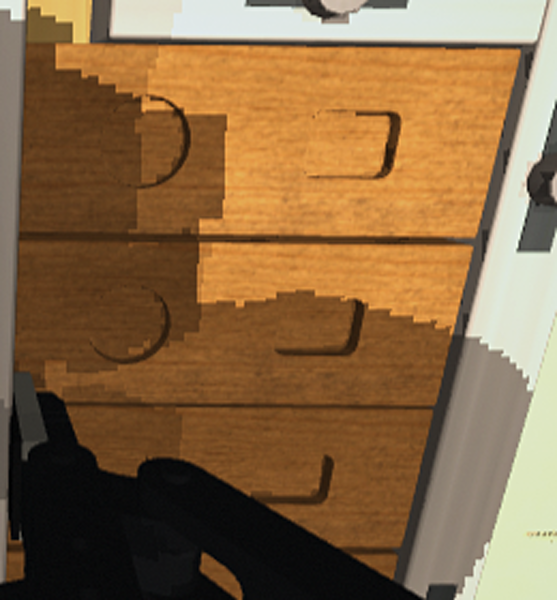

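The moment says the load sits about 57 mm right of the grip, so the left pieces are less pressed. I'm turning the bar slightly to even it out.

arm_command(deltas=[[[0,0,0],[0,0,0.004],1],[[0,0,0],[0,0,0],1],[[0,0,0],[0,0,0],1]])

```text
clock: 12.9
position: [0.5233, -0.0577, 0.2193]
tool_rot: [-3.138, -0.0, 1.52]
force: [-9.5, 2.0, 1.9]
grip_width: 0.019
finger_force: 59.6
```

```bash
python3 - <<'E'
from h import *
o=bot.observe();print(o["moment"],o["force"],o["tool_rot"],o["position"])
E
```

```text
[ 0.24966679  2.35392207 -0.28153894] [-9.51219695  2.04329215  1.90383714] [-3.13811712e+00 -4.10474997e-04  1.52035943e+00] [ 0.52328496 -0.05771904  0.21929628]
```

arm_command(deltas=[[[0,0,0],[0,0,0.004],1],[[0,0,0],[0,0,0],1],[[0,0,0],[0,0,0],1]])

```text
clock: 13.2
position: [0.5233, -0.0577, 0.2193]
tool_rot: [-3.138, -0.0, 1.517]
force: [-9.9, 1.6, 2.0]
grip_width: 0.0186
finger_force: 59.3
```

```bash
python3 - <<'E'
from h import *
o=bot.observe();print(o["moment"],o["force"],o["tool_rot"],o["position"])
E
```

```text
[ 0.21494237  2.34772173 -0.09490174] [-9.93679696  1.58411501  1.99561897] [-3.13815198e+00 -3.54929632e-04  1.51675450e+00] [ 0.52329591 -0.0577101   0.21929719]
```

It's balanced now. I'll press slightly more, hold for over a second, then back off.

arm_command(deltas=[[[0,0.02,0],[0,0,0.001],1],[[0,0,0],[0,0,0],1],[[0,0,0],[0,0,0],1],[[0,0,0],[0,0,0],1],[[0,0,0],[0,0,0],1],[[0,0,0],[0,0,0],1],[[0,0,0],[0,0,0],1],[[0,0,0],[0,0,0],1],[[0,0,0],[0,0,0],1],[[0,0,0],[0,0,0],1],[[0,0,0],[0,0,0],1],[[0,0,0],[0,0,0],1],[[0,0,0],[0,0,0],1]])

```text
clock: 14.5
position: [0.5234, -0.0577, 0.2193]
tool_rot: [-3.138, -0.0, 1.516]
force: [-9.7, 1.5, 1.0]
grip_width: 0.019
finger_force: 59.4
```

arm_command(deltas=[[[0,-0.1,0],[0,0,0],1],[[0,-0.3,0],[0,0,0],1],[[0,-0.6,0],[0,0,0],1],[[0,-1,0],[0,0,0],1],[[0.3,-1,0],[0,0,0],1],[[0.3,-1,0],[0,0,0],1],[[0.3,-1,0],[0,0,0],1],[[0.3,-1,0],[0,0,0],1],[[0.3,-1,0],[0,0,0],1],[[0,-0.8,0],[0,0,0],1],[[0,0,0.06],[0,0,0],1],[[0,0,0.04],[0,0,0],1],[[0,0,0.03],[0,0,0],1],[[0,0,0],[0,0,0],1]])

```text
clock: 15.9
position: [0.4478, -0.0387, 0.2183]
tool_rot: [3.141, 0.0, 1.516]
force: [-0.4, -0.2, -0.6]
grip_width: 0.019
finger_force: 59.0
```

arm_command(deltas=[[[0,0,0.04],[0,0,0],1],[[0,0,0.03],[0,0,0],1]])

```text
clock: 16.1
position: [0.4477, -0.0386, 0.2177]
tool_rot: [3.141, 0.0, 1.516]
force: [-2.7, 0.6, 11.6]
grip_width: 0.019
finger_force: 60.9
```

arm_command(deltas=[[[0,0,0],[0,0,0],2.6],[[0,0,0],[0,0,0],4],[[0,0,0],[0,0,0],4],[[0,0,0],[0,0,0],4],[[0,0,0],[0,0,0],4],[[0,0,-1],[0,0,0],4],[[0,0,-3],[0,0,0],4],[[0,0,-3],[0,0,0],4],[[0,0,-3],[0,0,0],4],[[0,0,-3],[0,0,0],4],[[0,0,-2],[0,0,0],4],[[0,0,0],[0,0,0],4]])

```text
clock: 17.3
position: [0.4478, -0.0387, 0.3705]
tool_rot: [3.137, -0.001, 1.516]
force: [0.2, 0.2, -0.7]
grip_width: 0.04
finger_force: 0.0
```

```bash
python3 - <<'E'
from h import *
o=st()
for n in("top","scene"):
    p=bot.grab_frame(n)
    for k,z in dict(cam_knob=.068,cam_pivot=.068).items():
        print(n,k,[(np.round(m["at"],1).tolist(),round(m["p"],2),np.round(ray(p,m["at"],z)[:2],4).tolist()) for m in bot.mark_of(k,p)[:2]])
E
```

```text
{'clock': 17.3, 'position': [0.448, -0.039, 0.371], 'tool_rot': [3.137, -0.001, 1.516], 'force': [0.246, 0.189, -0.721], 'grip_width': 0.04, 'qpos': [-0.4, 0.317, 0.438, 2.098, -0.194, 0.761, 0.105]}
top cam_knob [([381.5, 198.9], 0.54, [0.6198, -0.2405])]
top cam_pivot [([359.2, 209.3], 0.88, [0.5926, -0.1803])]
scene cam_knob [([373.2, 214.3], 0.72, [0.6391, -0.2334])]
scene cam_pivot [([343.7, 222.3], 0.59, [0.5812, -0.1741]), ([275.3, 249.3], 0.54, [0.4314, -0.0556])]
```

arm_command(deltas=[[[0,0,0],[0,0,-0.136],6],[[0,0,0],[0,0,-0.136],6],[[0,0,0],[0,0,-0.136],6],[[0,0,0],[0,0,-0.136],6],[[0,0,0],[0,0,-0.136],6],[[-3,0.33,0],[0,0,0],6],[[-3,0.33,0],[0,0,0],6],[[-3,0.33,0],[0,0,0],6],[[-3,0.33,0],[0,0,0],6],[[-3,0.33,0],[0,0,0],6],[[-3,0.33,0],[0,0,0],6],[[-3,0.33,0],[0,0,0],6],[[-3,0.33,0],[0,0,0],6],[[-3,0.33,0],[0,0,0],6],[[0,0,0],[0,0,0],6],[[0,0,0],[0,0,0],6]])

```text
clock: 19.2
position: [0.6294, -0.2405, 0.3663]
tool_rot: [-3.14, -0.002, 2.195]
force: [-0.8, 0.6, 0.8]
grip_width: 0.0601
finger_force: 0.0
```

```bash
python3 - <<'E'
from h import *
o=st();p=bot.grab_frame("wrist");cv2.imwrite("pics/w5.png",p["frame"][:,:,::-1])
for k,z in dict(cam_knob=.068,cam_pivot=.068).items():
    print(k,[(np.round(m["at"],1).tolist(),round(m["p"],2),np.round(wray(p,o,m["at"],z)[:2],4).tolist()) for m in bot.mark_of(k,p)[:2]])
E
```

```text
{'clock': 19.2, 'position': [0.629, -0.241, 0.366], 'tool_rot': [-3.14, -0.002, 2.195], 'force': [-0.789, 0.647, 0.838], 'grip_width': 0.06, 'qpos': [0.104, 0.657, 0.28, 1.506, -0.201, 1.008, 1.061]}
cam_knob [([319.7, 194.0], 0.59, [0.6279, -0.2447])]
cam_pivot [([322.4, 107.1], 0.96, [0.5836, -0.1787]), ([350.2, 72.4], 0.18, [0.5863, -0.1418])]
```

View pics/w5.png

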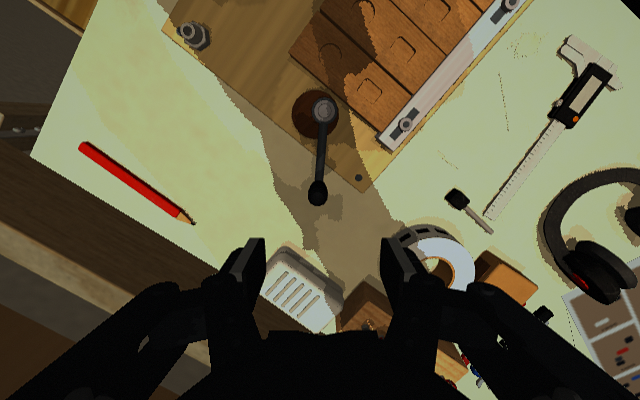

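The wrist view shows the knob at (319,192) and the pivot at (322,109), with nothing in the way. The radius comes out near 75 mm as it should. I'll lower the open fingers round the knob.

arm_command(deltas=[[[-0.1,-0.25,2],[0,0,0.025],6],[[0,0,2.5],[0,0,0],6],[[0,0,2.5],[0,0,0],6],[[0,0,2.5],[0,0,0],6],[[0,0,2],[0,0,0],6],[[0,0,1.5],[0,0,0],6],[[0,0,1.2],[0,0,0],6],[[0,0,0],[0,0,0],2.6],[[0,0,0],[0,0,0],2.6],[[0,0,0],[0,0,0],2.6],[[0,0,0],[0,0,0],2.6],[[0,0,0],[0,0,0],2.6]], newtons=20)

```text
clock: 20.55
position: [0.6283, -0.2425, 0.2263]
tool_rot: [3.141, 0.001, 2.171]
force: [0.3, -0.3, 0.2]
grip_width: 0.0266
finger_force: 0.0
```

```bash
cat >> h.py <<'E'
def ks(piv=(.585,-.179)):
    o=bot.observe();T=Tt(o);R=T[:3,:3];F=R.T@np.array(o["force"]);M=R.T@np.array(o["moment"])
    r=np.array(o["position"])[:2]-piv
    print("t",round(o["clock"],2),"pos",np.round(o["position"],4),"yaw",np.degrees(o["tool_rot"][2]).round(1),"ang",np.degrees(np.arctan2(r[1],r[0])).round(1),"rad",np.hypot(*r).round(4),"Ftool",F.round(1),"M",M.round(2),"w",round(o["grip_width"],4))
E
python3 -c "
from h import *
ks()
p=bot.grab_frame('wrist');o=bot.observe()
cv2.imwrite('pics/w6.png',p['frame'][:,:,::-1])
print([(m['at'],m['p'],wray(p,o,m['at'],.068)) for m in bot.mark_of('cam_pivot',p)[:1]])"
```

```text
t 20.55 pos [ 0.6283 -0.2425  0.2263] yaw 124.4 ang -55.7 rad 0.0768 Ftool [-0.4  0.  -0.2] M [-0.02  0.01 -0.06] w 0.0266
[([324.0, 100.9], 0.7, array([ 0.58571331, -0.1801959 ,  0.068     ]))]
```

View pics/w6.png

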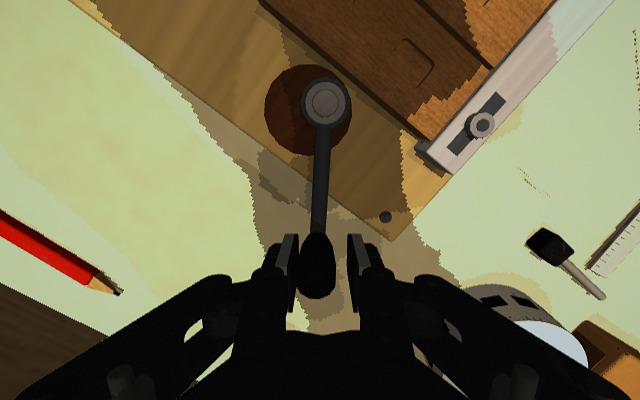

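The knob (317,265) sits between the pads and the lever runs to the pivot at (324,101). I'm starting the swing.

arm_command(deltas=[[[0.04,-0.75,0],[0,0,0.1],2.6],[[0.04,-0.75,0],[0,0,0.1],2.6],[[0.04,-0.75,0],[0,0,0.1],2.6],[[0.04,-0.75,0],[0,0,0.1],2.6],[[0.04,-0.75,0],[0,0,0.1],2.6],[[0.04,-0.75,0],[0,0,0.1],2.6],[[0.04,-0.75,0],[0,0,0.1],2.6],[[0.04,-0.75,0],[0,0,0.1],2.6],[[0.04,-0.75,0],[0,0,0.1],2.6]])

```text
clock: 21.55
position: [0.5634, -0.252, 0.226]
tool_rot: [3.141, -0.0, 1.267]
force: [1.6, 1.0, -0.5]
grip_width: 0.0258
finger_force: 0.7
```

```bash
python3 -c "
from h import *
ks()"
```

```text
t 21.55 pos [ 0.5634 -0.252   0.226 ] yaw 72.6 ang -106.5 rad 0.0761 Ftool [1.4 1.2 0.5] M [-0.33  0.23 -0.  ] w 0.0258
```

arm_command(deltas=[[[0.02,-0.38,0],[0,0,0.05],2.6],[[0.02,-0.38,0],[0,0,0.05],2.6],[[0.02,-0.38,0],[0,0,0.05],2.6],[[0.02,-0.38,0],[0,0,0.05],2.6]])

```text
clock: 21.95
position: [0.5497, -0.2458, 0.226]
tool_rot: [3.141, 0.0, 1.069]
force: [0.3, -1.0, 0.1]
grip_width: 0.026
finger_force: 0.9
```

```bash
python3 -c "
from h import *
ks()"
```

```text
t 21.95 pos [ 0.5497 -0.2458  0.226 ] yaw 61.2 ang -117.9 rad 0.0755 Ftool [-0.7  0.7 -0.1] M [-0.31 -0.14  0.01] w 0.026
```

arm_command(deltas=[[[0.02,-0.38,0],[0,0,0.05],2.6],[[0.02,-0.38,0],[0,0,0.05],2.6]])

```text
clock: 22.15
position: [0.5433, -0.2417, 0.226]
tool_rot: [3.141, 0.0, 0.968]
force: [1.4, -1.5, -0.5]
grip_width: 0.0258
finger_force: 0.9
```

```bash
python3 -c "
from h import *
ks()"
```

```text
t 22.15 pos [ 0.5433 -0.2417  0.226 ] yaw 55.5 ang -123.6 rad 0.0753 Ftool [-0.5  2.   0.5] M [-0.35 -0.25 -0.01] w 0.0258
```

arm_command(deltas=[[[0.02,-0.38,0],[0,0,0.05],2.6],[[0.01,-0.19,0],[0,0,0.025],2.6]])

```text
clock: 22.35
position: [0.5388, -0.238, 0.2259]
tool_rot: [3.141, 0.0, 0.894]
force: [1.3, -3.6, -0.1]
grip_width: 0.0262
finger_force: 1.0
```

```bash
python3 -c "
from h import *
ks()"
```

```text
t 22.35 pos [ 0.5388 -0.238   0.2259] yaw 51.2 ang -128.1 rad 0.075 Ftool [-2.   3.3  0.1] M [-0.46 -0.24  0.02] w 0.0262
```

arm_command(deltas=[[[0.02,-0.38,0],[0,0,0.05],2.6],[[0,0,0],[0,0,0],2.6]])

```text
clock: 22.55
position: [0.536, -0.2355, 0.2259]
tool_rot: [3.141, 0.0, 0.845]
force: [1.6, -1.7, -0.1]
grip_width: 0.0261
finger_force: 0.8
```

```bash
python3 -c "
from h import *
ks()"
```

```text
t 22.55 pos [ 0.536  -0.2355  0.2259] yaw 48.4 ang -130.9 rad 0.0748 Ftool [-0.2  2.3  0.1] M [-0.35 -0.23  0.03] w 0.0261
```

arm_command(deltas=[[[0.02,-0.38,0],[0,0,0.05],2.6],[[0,0,0],[0,0,0],2.6]])

```text
clock: 22.75
position: [0.5338, -0.2334, 0.226]
tool_rot: [3.139, 0.0, 0.796]
force: [5.5, -7.2, -3.1]
grip_width: 0.0259
finger_force: 4.1
```

```bash
python3 -c "
from h import *
ks()"
```

```text
t 22.75 pos [ 0.5338 -0.2334  0.226 ] yaw 45.6 ang -133.3 rad 0.0747 Ftool [-1.3  9.   3.1] M [-1.62 -0.29 -0.02] w 0.0259
```

arm_command(deltas=[[[0.01,-0.19,0],[0,0,0.025],2.6],[[0,0,0],[0,0,0],2.6]])

```text
clock: 22.95
position: [0.5328, -0.2323, 0.2261]
tool_rot: [3.138, 0.0, 0.771]
force: [8.5, -9.0, -5.0]
grip_width: 0.026
finger_force: 5.9
```

```bash
python3 -c "
from h import *
ks()"
```

```text
t 22.95 pos [ 0.5328 -0.2323  0.2261] yaw 44.2 ang -134.4 rad 0.0746 Ftool [-0.2 12.4  5. ] M [-2.23 -0.25  0.  ] w 0.026
```

It bit steeply: 12 N is over the firm range. I'm relieving it and easing the lever back a touch.

arm_command(deltas=[[[0,0.15,0],[0,0,-0.02],2.6],[[0,0.15,0],[0,0,-0.02],2.6],[[0,0,0],[0,0,0],2.6]])

```text
clock: 23.25
position: [0.5343, -0.2339, 0.2258]
tool_rot: [3.141, -0.0, 0.812]
force: [1.6, -4.6, 0.4]
grip_width: 0.0258
finger_force: 2.3
```

```bash
python3 -c "
from h import *
ks()
o=bot.observe();p=bot.grab_frame('top');cv2.imwrite('pics/t7.png',cv2.resize(p['frame'][160:300,230:420,::-1],(760,560),interpolation=cv2.INTER_CUBIC))
w=bot.grab_frame('wrist');f=w['frame'];cv2.imwrite('pics/w7.png',f[:,:,::-1])"
```

```text
t 23.25 pos [ 0.5343 -0.2339  0.2258] yaw 46.5 ang -132.7 rad 0.0748 Ftool [-2.2  4.3 -0.4] M [-0.95 -0.36  0.04] w 0.0258
```

View pics/w7.png

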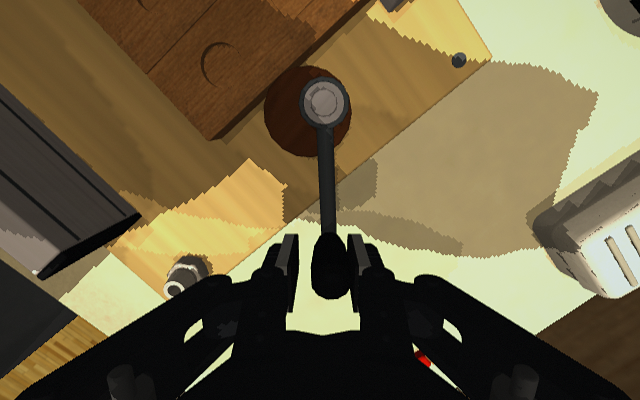

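The wrist view shows the knob against the right pad, the cam disc on piece 3, and the bar clear on the left. Next I'll find where contact ends, which tells whether the lever stayed put.

arm_command(deltas=[[[0,0.05,0],[0,0,-0.007],2.6],[[0,0,0],[0,0,0],2.6]])

```text
clock: 23.55
position: [0.5345, -0.2339, 0.2258]
tool_rot: [3.141, -0.0, 0.818]
force: [2.0, -3.5, 1.0]
grip_width: 0.026
finger_force: 1.7
```

```bash
python3 -c "
from h import *
ks()"
```

```text
t 23.55 pos [ 0.5345 -0.2339  0.2258] yaw 46.9 ang -132.6 rad 0.0746 Ftool [-1.2  3.8 -1. ] M [-0.7  -0.41  0.05] w 0.026
```

arm_command(deltas=[[[0,0.05,0],[0,0,-0.007],2.6],[[0,0,0],[0,0,0],2.6]])

```text
clock: 23.75
position: [0.5348, -0.2341, 0.2257]
tool_rot: [-3.141, -0.0, 0.825]
force: [0.8, -1.6, 1.4]
grip_width: 0.0261
finger_force: 1.0
```

```bash
python3 -c "
from h import *
ks()"
```

```text
t 23.75 pos [ 0.5348 -0.2341  0.2257] yaw 47.3 ang -132.3 rad 0.0745 Ftool [-0.6  1.7 -1.5] M [-0.42 -0.27  0.06] w 0.0261
```

arm_command(deltas=[[[0,0.1,0],[0,0,-0.013],2.6],[[0,0,0],[0,0,0],2.6]])

```text
clock: 23.95
position: [0.5356, -0.2347, 0.2256]
tool_rot: [-3.141, -0.0, 0.839]
force: [0.5, -1.0, 0.3]
grip_width: 0.0258
finger_force: 0.5
```

```bash
python3 -c "
from h import *
ks()"
```

```text
t 23.95 pos [ 0.5356 -0.2347  0.2256] yaw 48.1 ang -131.6 rad 0.0745 Ftool [-0.5  1.  -0.3] M [-0.17 -0.05 -0.03] w 0.0258
```

arm_command(deltas=[[[0.01,0.3,0],[0,0,-0.04],2.6],[[0.01,0.25,0],[0,0,-0.033],2.6],[[0,0,0],[0,0,0],2.6]])

```text
clock: 24.25
position: [0.54, -0.2385, 0.2257]
tool_rot: [3.142, -0.0, 0.913]
force: [0.1, -0.1, 0.9]
grip_width: 0.0258
finger_force: 0.0
```

```bash
python3 -c "
from h import *
ks()"
```

```text
t 24.25 pos [ 0.54   -0.2385  0.2257] yaw 52.3 ang -127.1 rad 0.0746 Ftool [-0.1  0.1 -0.9] M [0.05 0.04 0.06] w 0.0258
```

arm_command(deltas=[[[0,0.06,0],[0,0,-0.008],2.6],[[0,0,0],[0,0,0],2.6]])

```text
clock: 24.45
position: [0.5403, -0.2387, 0.2257]
tool_rot: [-3.141, -0.0, 0.919]
force: [0.3, -1.0, 0.4]
grip_width: 0.0263
finger_force: 0.0
```

```bash
python3 -c "
from h import *
ks()"
```

```text
t 24.45 pos [ 0.5403 -0.2387  0.2257] yaw 52.7 ang -126.8 rad 0.0746 Ftool [-0.6  0.8 -0.4] M [-0.02  0.    0.04] w 0.0263
```

arm_command(deltas=[[[0,0.07,0],[0,0,-0.009],2.6],[[0,0,0],[0,0,0],2.6]])

```text
clock: 24.65
position: [0.5409, -0.2392, 0.2257]
tool_rot: [3.142, 0.0, 0.928]
force: [-0.6, 1.0, 0.6]
grip_width: 0.0264
finger_force: 0.0
```

```bash
python3 -c "
from h import *
ks()"
```

```text
t 24.65 pos [ 0.5409 -0.2392  0.2257] yaw 53.2 ang -126.2 rad 0.0746 Ftool [ 0.5 -1.1 -0.6] M [-0.01  0.01 -0.  ] w 0.0264
```

arm_command(deltas=[[[0,0.06,0],[0,0,-0.008],2.6],[[0,0,0],[0,0,0],2.6]])

```text
clock: 24.85
position: [0.5414, -0.2395, 0.2257]
tool_rot: [3.142, -0.0, 0.936]
force: [-0.6, -0.5, -0.3]
grip_width: 0.0257
finger_force: 0.0
```

```bash
python3 -c "
from h import *
ks()"
```

```text
t 24.85 pos [ 0.5414 -0.2395  0.2257] yaw 53.6 ang -125.8 rad 0.0746 Ftool [-0.8 -0.2  0.3] M [ 0.01  0.03 -0.01] w 0.0257
```

arm_command(deltas=[[[0,0.06,0],[0,0,-0.008],2.6],[[0,0,0],[0,0,0],2.6]])

```text
clock: 25.05
position: [0.5419, -0.2399, 0.2257]
tool_rot: [3.141, 0.0, 0.944]
force: [-0.1, -0.1, 0.3]
grip_width: 0.0267
finger_force: 0.0
```

```bash
python3 -c "
from h import *
ks()"
```

```text
t 25.05 pos [ 0.5419 -0.2399  0.2257] yaw 54.1 ang -125.3 rad 0.0746 Ftool [-0.1 -0.1 -0.3] M [-0.03 -0.04  0.03] w 0.0267
```

arm_command(deltas=[[[0,0.05,0],[0,0,-0.007],2.6],[[0,0,0],[0,0,0],2.6]])

```text
clock: 25.25
position: [0.5423, -0.2402, 0.2257]
tool_rot: [3.142, -0.0, 0.951]
force: [-0.3, 0.2, -1.3]
grip_width: 0.026
finger_force: 0.0
```

```bash
python3 -c "
from h import *
ks()"
```

```text
t 25.25 pos [ 0.5423 -0.2402  0.2257] yaw 54.5 ang -124.9 rad 0.0746 Ftool [-0.  -0.4  1.3] M [0.03 0.01 0.04] w 0.026
```

arm_command(deltas=[[[0,0.06,0],[0,0,-0.008],2.6],[[0,0,0],[0,0,0],2.6]])

```text
clock: 25.45
position: [0.5427, -0.2405, 0.2257]
tool_rot: [-3.142, 0.0, 0.959]
force: [-1.0, 0.2, -0.0]
grip_width: 0.0257
finger_force: 0.1
```

```bash
python3 -c "
from h import *
ks()"
```

```text
t 25.45 pos [ 0.5427 -0.2405  0.2257] yaw 55.0 ang -124.5 rad 0.0746 Ftool [-0.4 -0.9  0. ] M [ 0.04  0.03 -0.02] w 0.0257
```

arm_command(deltas=[[[0,0.06,0],[0,0,-0.008],2.6],[[0,0,0],[0,0,0],2.6]])

```text
clock: 25.65
position: [0.5432, -0.2408, 0.2257]
tool_rot: [-3.142, -0.0, 0.967]
force: [-0.2, 0.5, -0.3]
grip_width: 0.0262
finger_force: 0.2
```

```bash
python3 -c "
from h import *
ks()"
```

```text
t 25.65 pos [ 0.5432 -0.2408  0.2257] yaw 55.4 ang -124.0 rad 0.0746 Ftool [ 0.3 -0.4  0.3] M [0.05 0.02 0.01] w 0.0262
```

arm_command(deltas=[[[0,0.06,0],[0,0,-0.008],2.6],[[0,0,0],[0,0,0],2.6]])

```text
clock: 25.85
position: [0.5437, -0.2412, 0.2257]
tool_rot: [3.142, -0.0, 0.975]
force: [-0.5, 0.7, -0.1]
grip_width: 0.0259
finger_force: 0.3
```

```bash
python3 -c "
from h import *
ks()"
```

```text
t 25.85 pos [ 0.5437 -0.2412  0.2257] yaw 55.9 ang -123.6 rad 0.0746 Ftool [ 0.3 -0.8  0.1] M [ 0.12  0.08 -0.04] w 0.0259
```

arm_command(deltas=[[[0,0.06,0],[0,0,-0.008],2.6],[[0,0,0],[0,0,0],2.6]])

```text
clock: 26.05
position: [0.5442, -0.2415, 0.2257]
tool_rot: [-3.142, -0.0, 0.983]
force: [-0.3, 0.4, 0.2]
grip_width: 0.0263
finger_force: 0.3
```

```bash
python3 -c "
from h import *
ks()"
```

```text
t 26.05 pos [ 0.5442 -0.2415  0.2257] yaw 56.3 ang -123.1 rad 0.0746 Ftool [ 0.1 -0.4 -0.2] M [0.14 0.07 0.02] w 0.0263
```

arm_command(deltas=[[[0.01,-0.4,0],[0,0,0.053],2.6],[[0.01,-0.4,0],[0,0,0.053],2.6],[[0,0,0],[0,0,0],2.6]])

```text
clock: 26.35
position: [0.5377, -0.2366, 0.2257]
tool_rot: [3.141, 0.0, 0.876]
force: [0.5, 0.1, -0.4]
grip_width: 0.0262
finger_force: 0.0
```

```bash
python3 -c "
from h import *
ks()"
```

```text
t 26.35 pos [ 0.5377 -0.2366  0.2257] yaw 50.2 ang -129.4 rad 0.0746 Ftool [0.4 0.3 0.4] M [0.05 0.04 0.01] w 0.0262
```

arm_command(deltas=[[[0,-0.06,0],[0,0,0.008],2.6],[[0,0,0],[0,0,0],2.6]])

```text
clock: 26.55
position: [0.5375, -0.2364, 0.2258]
tool_rot: [3.141, -0.0, 0.87]
force: [-0.1, -1.1, 0.4]
grip_width: 0.0261
finger_force: 0.4
```

```bash
python3 -c "
from h import *
ks()"
```

```text
t 26.55 pos [ 0.5375 -0.2364  0.2258] yaw 49.8 ang -129.6 rad 0.0745 Ftool [-0.9  0.6 -0.4] M [-0.15  0.08  0.01] w 0.0261
```

arm_command(deltas=[[[0,-0.06,0],[0,0,0.008],2.6],[[0,0,0],[0,0,0],2.6]])

```text
clock: 26.75
position: [0.537, -0.2361, 0.2258]
tool_rot: [3.141, -0.0, 0.861]
force: [1.9, -0.6, -0.8]
grip_width: 0.026
finger_force: 1.0
```

```bash
python3 -c "
from h import *
ks()"
```

```text
t 26.75 pos [ 0.537  -0.2361  0.2258] yaw 49.3 ang -130.1 rad 0.0746 Ftool [0.8 1.8 0.8] M [-0.43  0.11  0.01] w 0.026
```

arm_command(deltas=[[[0,-0.08,0],[0,0,0.011],2.6],[[0,0,0],[0,0,0],2.6]])

```text
clock: 26.95
position: [0.5363, -0.2354, 0.2258]
tool_rot: [3.141, -0.0, 0.849]
force: [2.7, -0.9, 0.2]
grip_width: 0.0263
finger_force: 1.1
```

```bash
python3 -c "
from h import *
ks()"
```

```text
t 26.95 pos [ 0.5363 -0.2354  0.2258] yaw 48.7 ang -130.8 rad 0.0745 Ftool [ 1.2  2.6 -0.2] M [-0.39  0.16  0.01] w 0.0263
```

arm_command(deltas=[[[0,-0.08,0],[0,0,0.011],2.6],[[0,0,0],[0,0,0],2.6]])

```text
clock: 27.15
position: [0.5357, -0.2349, 0.2257]
tool_rot: [3.141, 0.0, 0.838]
force: [1.7, -1.3, 0.4]
grip_width: 0.026
finger_force: 1.3
```

```bash
python3 -c "
from h import *
ks()"
```

```text
t 27.15 pos [ 0.5357 -0.2349  0.2257] yaw 48.0 ang -131.4 rad 0.0745 Ftool [ 0.2  2.1 -0.4] M [-0.52  0.12 -0.04] w 0.026
```

arm_command(deltas=[[[0,-0.05,0],[0,0,0.007],2.6],[[0,0,0],[0,0,0],2.6]])

```text
clock: 27.35
position: [0.5353, -0.2346, 0.2257]
tool_rot: [3.141, 0.0, 0.831]
force: [2.8, -2.1, -0.0]
grip_width: 0.026
finger_force: 1.5
```

```bash
python3 -c "
from h import *
ks()"
```

```text
t 27.35 pos [ 0.5353 -0.2346  0.2257] yaw 47.6 ang -131.8 rad 0.0746 Ftool [0.4 3.4 0. ] M [-0.58  0.14  0.  ] w 0.026
```

arm_command(deltas=[[[0,-0.05,0],[0,0,0.007],2.6],[[0,0,0],[0,0,0],2.6]])

```text
clock: 27.55
position: [0.5349, -0.2343, 0.2257]
tool_rot: [3.141, -0.0, 0.824]
force: [3.1, -2.0, 0.1]
grip_width: 0.026
finger_force: 1.7
```

```bash
python3 -c "
from h import *
ks()"
```

```text
t 27.55 pos [ 0.5349 -0.2343  0.2257] yaw 47.2 ang -132.2 rad 0.0746 Ftool [ 0.6  3.6 -0.1] M [-0.67  0.17 -0.02] w 0.026
```

arm_command(deltas=[[[0,-0.05,0],[0,0,0.007],2.6],[[0,0,0],[0,0,0],2.6]])

```text
clock: 27.75
position: [0.5346, -0.2339, 0.2257]
tool_rot: [3.141, 0.0, 0.817]
force: [3.5, -2.7, 0.5]
grip_width: 0.0258
finger_force: 2.0
```

```bash
python3 -c "
from h import *
ks()"
```

```text
t 27.75 pos [ 0.5346 -0.2339  0.2257] yaw 46.8 ang -132.6 rad 0.0746 Ftool [ 0.5  4.4 -0.5] M [-0.78  0.16  0.07] w 0.0258
```

arm_command(deltas=[[[0,-0.04,0],[0,0,0.005],2.6],[[0,0,0],[0,0,0],2.6]])

```text
clock: 27.95
position: [0.5343, -0.2337, 0.2257]
tool_rot: [3.141, 0.0, 0.812]
force: [4.6, -2.3, -0.1]
grip_width: 0.0262
finger_force: 2.3
```

```bash
python3 -c "
from h import *
ks()"
```

```text
t 27.95 pos [ 0.5343 -0.2337  0.2257] yaw 46.5 ang -132.9 rad 0.0746 Ftool [1.5 4.9 0.1] M [-0.9   0.17 -0.02] w 0.0262
```

About 4.9 N at the knob is a firm squeeze. I'll let go and rise.

arm_command(deltas=[[[0,0.25,0],[0,0,0],2.8],[[0,0.25,0],[0,0,0],3.6],[[0,0,0],[0,0,0],4],[[0,0,0],[0,0,0],4],[[0,0,-1],[0,0,0],4],[[0,0,-2],[0,0,0],4],[[0,0,-3],[0,0,0],4],[[0,0,-3],[0,0,0],4],[[0,0,-3],[0,0,0],4],[[0,0,-3],[0,0,0],4],[[0,0,-3],[0,0,0],4],[[0,0,0],[0,0,0],4],[[0,0,0],[0,0,0],4]])

```text
clock: 29.25
position: [0.5377, -0.2369, 0.4064]
tool_rot: [3.141, -0.001, 0.813]
force: [-0.5, -0.2, -0.7]
grip_width: 0.0398
finger_force: 0.0
```

```bash
python3 -c "
from h import *
ks()
p=bot.grab_frame('scene');f=p['frame'];cv2.imwrite('pics/s8.png',cv2.resize(f[150:310,170:450,::-1],(784,448),interpolation=cv2.INTER_CUBIC))"
```

```text
t 29.25 pos [ 0.5377 -0.2369  0.4064] yaw 46.6 ang -129.2 rad 0.0748 Ftool [-0.5 -0.2  0.7] M [ 0.03 -0.    0.05] w 0.0398
```

View pics/s8.png

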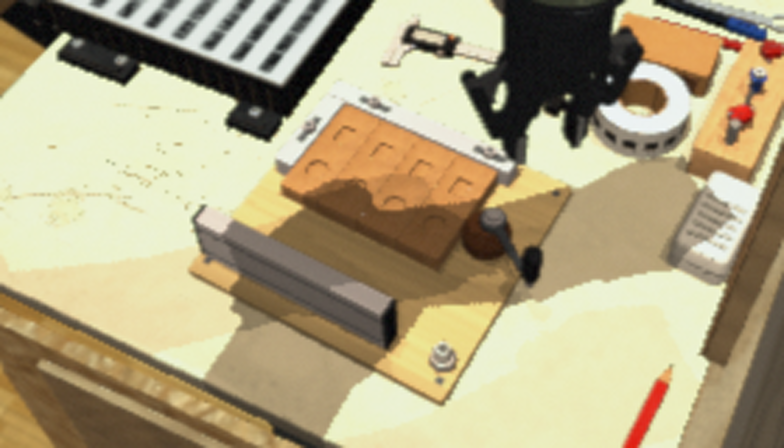

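The picture shows the gang tight and level against both rails. The cam is closed with its knob at (532,264), and the bar stands clear from (200,225) to (390,325). The bystanders are untouched.

```bash
python3 -c "
from workcell import bot
print(bot.job_done())"
```

```text
the job is handed in; nothing more can be done
None
```

The job is handed in: all four pieces are home against the end rail (held at about 10 N for over a second), the straightedge stands clear, and the cam is closed at about 5 N at the knob, though the push there first peaked at about 12 N, over the 10 N limit, before I eased it back and closed it again.

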